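Pump hand cleaner onto the scrub pad

TASK

Get the green scrub pad ready for washing up after the wheel change: bring it across the grey tile to the orange hand-cleaner dispenser and swing the dispenser's white spout round on its pump, so that the nozzle is over the middle of the pad while the pad lies flat on the tile, nubs up. Then press the pump head fully down to its stop and let it spring back up; do not pump while the nozzle is off the pad. Leave the dispenser standing where it is, and leave the spray bottle, wheel spanner and nut tray alone.

Things in the scene. Friction and masses are not known exactly. Their poses are not given: they have to be found in the camera images.
- tile: Grey ceramic floor tile, 300 x 300 x 8 mm, fixed flat on the blue crates. Origin: centre of its underside; x and y along its edges, z up. Its upper face is at z = 8 mm. Dispenser and spray bottle stand on it side by side, their axes about 55 mm in from its far (+x) edge and about 170 mm apart, either way round; the pad lies on its near half.
- dispenser: Orange round 1 litre plastic bottle of hand cleaner, 86 mm diameter, loose and full (about 1.1 kg), standing upright on the tile; straight sides up to 142 mm above its base, then tapering to a white ribbed collar (42 mm diameter, top 190 mm above the base). Origin: centre of its base; z up along its axis. The white pump with its spout rises out of the collar.
- pump (a joint): Travel in m of the pump head down along the bottle's axis: 0 = up, 0.020 = fully down at its stop. A spring pushes it up: about 5 N to start it, 11 N at the stop; it springs back by itself when let go.
- spout (a joint): Swivel angle in rad of pump head and spout about the bottle's vertical axis, counter-clockwise seen from above, 0 = the spout points along the dispenser's own x axis. It turns round past half a turn either way from the start (limits at 6.2 and -6.2), with light friction (about 0.03 N m), and stays where it is left. It starts pointing out over the tile's far edge.
- pump_top (a point): Centre of the flat round top (38 mm diameter) of the white pump head, on the bottle's axis; 245 mm above the bottle's base with the pump up. The head below the top is 23 mm high.
- nozzle (a point): Outlet at the lower end of the white spout, 85 mm out from the bottle's axis and 40 mm below pump_top. The spout is a 12 mm thick round tube that runs level out from the head, its centre line 11 mm below pump_top, and bends down over its last 8 mm.
- pad: Green hard-silicone scrub pad, 96 mm long (its x), 62 mm wide (its y), 20 mm high, about 90 g, loose, lying flat on the tile with its nubs up. Origin: centre of its underside, z up.
- spray_bottle: Empty clear plastic spray bottle with red and black trigger head, 68 mm diameter, about 200 mm high, light (75 g) and loose, standing on the tile. Origin: centre of its base; its trigger head points along its -x and reaches 49 mm from the axis. Leave alone.
- spanner: Chrome L-shaped wheel spanner, bar 22 mm thick and 350 mm long along its x, a 105 mm arm with socket to its -y at the +x end, lying loose on the crates beside the tile. Origin: under the middle of the long bar. Leave alone.
- nut_tray: Open steel tray, 150 x 100 x 22 mm, with five chrome wheel nuts, loose on the crates on the other side of the tile. Origin: centre of its underside. Leave alone.
Mind the look-alikes: they are no part of the job. What is meant by the dispenser is not pink, purple or turquoise, and is the smaller of those in its own colour.

How it is judged:
By the outcome, as a careful person would: the job done as asked, in the order asked, and still so for the second after the job is handed in, with the robot touching nothing.
It also fails if it takes over 58 s, if anything falls off the work surface, if the arm or the gripper's body presses on something with over 40 N, if the wrist force passes 120 N, or if a joint passes its speed limit or range.

ROBOT

A 6-joint arm with a two-finger parallel gripper is mounted at the origin on the work surface. World frame = base frame: x ahead of the robot, y to its left, z up, the work surface at z = 0. Lengths are in mm, angles in rad, forces in N, time in s.
With the tool pointing down it reaches from about 325 to 875 mm from the base axis. Payload 4.4 kg.
Tool frame: the origin (TCP) lies on the centre line of the jaws, within the pads' length; the fingertips stand ahead of it and the grasp point (between the pads) lies 6 mm ahead of it (ctrl.tcp_to_tips is the z of the fingertips in the tool frame, in mm); z points along the fingers, y is the direction in which the jaws open and shut (so a half turn about z gives the same grasp; the last joint's range is limited). The gripper opens to 85 mm and grips with 20 to 120 N. Pads are 22 mm wide; open, the fingers measure 114 mm over their backs; the gripper's body (76 mm by 85 mm) begins 54 mm behind the grasp point. The pads swing forward as they close: fully open they stand 13 mm farther back than shut.
Start: joints at [1.19, 0.207, 1.542, -0, 1.393, -0.15], TCP at [130.985, 559.884, 256.282] pointing down, gripper open.
Joint ranges: [-2.73, 2.73], [-0.86, 2.22], [0.23, 2.46], [-1.11, 4.25], [0.08, 2.63], [-2.82, 2.82]. Speed limits (rad/s): [2.79, 2.79, 3.14, 3.14, 3.14, 3.14].

INTERFACE

Orientations are given as a 3x3 rotation matrix whose columns are the frame's x, y, z axes.
In Python, from plant import ctrl, sensors, optics gives the robot as it stands. Calls block until the motion is done:
- ctrl.move_ptp(position, orientation): joint-space move of the TCP to a pose.
- ctrl.move_l(position, rot=None, vel=150, threshold=None): straight line of the TCP; rot=None keeps the orientation; vel is the mean speed in mm/s. With threshold (N) it stops when the force on the tool has changed by that much, and returns True; else False.
- ctrl.set_joints(angles): joint-space move.
- ctrl.gripper_to(opening, force=None): finger opening in mm; force is the grip in N (None keeps the last); returns when the fingers have stopped.
- ctrl.hold(seconds).
- ctrl.solve_ik(position, orientation): joint angles nearest the present ones, or None.
- sensors.read_state(): the state.
- optics.grab_frame(name): name is "side" or "top"; returns (picture, depth): 420x560x3 uint8, red, green, blue; 420x560 float32, mm along the optical axis (not along the pixel's ray), 0 where there is no reading.
- optics.camera_params(name): a dict with "mtx" (3x3 intrinsics, pixels), "k1" (the pictures are not rectified: a ray, as slopes to the right and down, at radius r is drawn at 1 + k1 r^2 times it, then the intrinsics apply), "R" (3x3) and "t" (3): a world point X has camera coordinates R X + t. Camera axes: x right, y down, z forward; pixel columns grow to the right and rows downward; lengths in mm; the calibration is good to about 2 mm. A picture is of the moment at which its call begins. camera_params takes no time and is no camera call.
A pose or a line that the arm cannot do raises ctrl.MotionError and nothing moves.
- ctrl.finish_job(): hands the job in, once; it reports no verdict.
The state is a dict: "t": time; "q": joint angles; "qvel": joint speeds; "tau": joint torques, N m; "eef_pos": TCP position; "eef_rot": TCP orientation; "force": force on the tool from outside, world axes, zero at the start; "wrist_torque": the same for the moment, N m; "grip_width": finger opening in mm.
Only numpy, scipy, OpenCV 4.12 (cv2) and the standard library are available. Lean on these libraries where they do the work, as an engineer would, in place of code of your own. Each camera call takes 0.05 s, during which the arm holds its last target. There are 200 camera calls.

## Working session

There is one attempt and no reset: what is moved stays moved. The work goes in short steps, each a Python script; the robot and the scene stay as the last script left them, time stands still between calls to the robot, and variables do not carry over. Pictures are saved under pics/ and viewed, about 8 in all and at most 12, crops included, and the job is handed in when it is done.

```bash
ls; mkdir -p pics
cat > h.py <<'E'
import numpy as np, cv2
from plant import ctrl, sensors, optics
def grab(n,f=None):
    p,d=optics.grab_frame(n)
    if f: cv2.imwrite('pics/'+f,p[:,:,::-1])
    return p,d
def w(n,u,v,d):
    """pixels + depth -> world"""
    c=optics.camera_params(n);K=np.array(c['mtx']);k=c['k1']
    u=np.asarray(u,float);v=np.asarray(v,float)
    P=cv2.undistortPoints(np.stack([u.ravel(),v.ravel()],-1)[:,None],K,np.array([k,0,0,0.]))[:,0]
    d=np.asarray(d,float).ravel()
    X=np.c_[P*d[:,None],d]
    return (X-np.array(c['t']).ravel())@np.array(c['R'])
def px(n,X):
    c=optics.camera_params(n)
    r,_=cv2.Rodrigues(np.array(c['R']))
    return cv2.projectPoints(np.atleast_2d(X).astype(float),r,np.array(c['t'],float),np.array(c['mtx']),np.array([c['k1'],0,0,0.]))[0][:,0]
def cloud(n,d):
    v,u=np.mgrid[:d.shape[0],:d.shape[1]]
    return w(n,u,v,d).reshape(d.shape+(3,))
E
python3 - <<'E'
from h import *
for n in('top','side'):
    p,d=grab(n); np.savez('pics/'+n+'0.npz',p=p,d=d)
    cv2.imwrite('pics/%s0.png'%n,p[:,:,::-1])
    c=optics.camera_params(n);print(n,-np.array(c['R']).T@np.array(c['t']).ravel())
E
```

```text
pics
top [ 484.76205194   12.34960237 1381.3721777 ]
side [485.84371988 884.69050002 971.72824422]
```

View pics/top0.png

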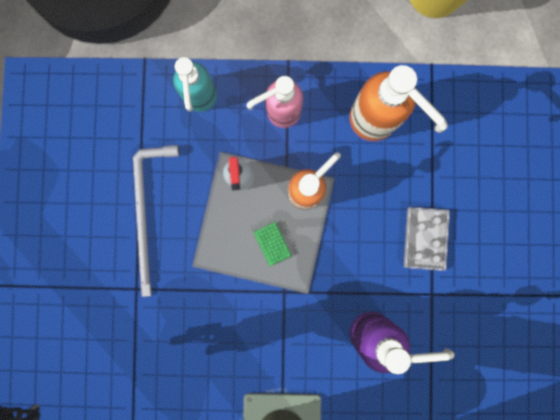

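View pics/side0.png

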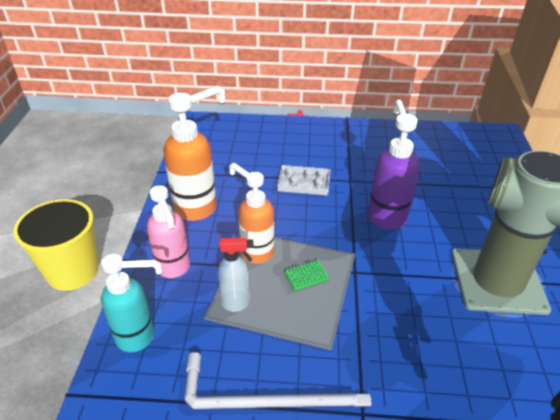

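The top view shows two orange dispensers: a small one standing on the tile (308,188), and a large one off the tile (385,105). The small one on the tile is the one meant. Pink (284,103), turquoise (195,88) and purple (380,340) are look-alikes. The pad is at (272,244), the spray bottle at (235,173), and the spout points to (337,157), over the far edge.

Run:
```python
from h import *
z=np.load('pics/top0.npz');p,d=z['p'],z['d'];s=np.load('pics/side0.npz')
C=cloud('top',d)
r=p.astype(int)
roi=np.zeros(d.shape,bool);roi[140:300,185:350]=1
g=roi&(r[...,1]>r[...,0]+40)&(r[...,1]>r[...,2]+40)&(d>0)
X=C[g];print('pad n',len(X),'z pct',np.percentile(X[:,2],[5,50,95]))
print('pad rect top',cv2.minAreaRect(X[:,:2].astype(np.float32)))
for u,v in[(222,153),(333,178),(308,292),(194,266)]: 
    print('tile corner ray z',w('top',u,v,d[v,u]))
print('tile face',C[255,230],C[210,235])
# pump head & orange
wh=roi&(r.min(-1)>190)&(C[...,2]>150)
X=C[wh];print('white',len(X),X.min(0),X.max(0))
T=X[X[:,2]>X[:,2].max()-6];print('toplevel',len(T),cv2.minEnclosingCircle(T[:,:2].astype(np.float32)),np.median(T,0))
for u,v in [(308,185),(320,175),(337,157),(332,161),(235,173),(237,186),(234,160)]: print((u,v),C[v,u])
# side
p,d=s['p'],s['d'];C=cloud('side',d);r=p.astype(int)
roi=np.zeros(d.shape,bool);roi[150:350,200:360]=1
g=roi&(r[...,1]>r[...,0]+40)&(r[...,1]>r[...,2]+40)&(d>0)
X=C[g];print('pad side',np.percentile(X[:,2],[5,50,95]),cv2.minAreaRect(X[:,:2].astype(np.float32)))
for u,v in [(256,180),(234,168),(235,300),(258,245)]: print((u,v),C[v,u])
o=roi&(r[...,0]>150)&(r[...,1]<140)&(r[...,2]<90)&(d>0)&(C[...,2]>50)&(C[...,2]<140)
o[:, :240]=0
from scipy.optimize import least_squares
X=C[o];f=least_squares(lambda q:np.hypot(X[:,0]-q[0],X[:,1]-q[1])-43,X[:,:2].mean(0)+[0,-30],loss='soft_l1',f_scale=2)
print('disp axis side',f.x,len(X),np.abs(f.fun).mean())
I=cv2.resize(z['p'][140:300,190:350],(640,640),interpolation=2);J=cv2.resize(s['p'][150:310,205:345],(560,640)[::1],interpolation=2)[:, :]
I=cv2.resize(I,(400,400));J=cv2.resize(J,(350,400))
cv2.imwrite('pics/crop.png',np.hstack([I,J])[:,:,::-1])
```

```text
pad n 897 z pct [14.85182055 21.16199511 30.63955156]
pad rect top ((471.9242248535156, 34.486045837402344), (93.98950958251953, 60.72919464111328), 26.433481216430664)
tile corner ray z [[699.67733421 165.80111112  10.45411706]]
tile corner ray z [[ 641.80709784 -118.59649617    1.52421096]]
tile corner ray z [[351.24863244 -59.11901679   0.84169658]]
tile corner ray z [[411.94947492 229.06062732  11.87383707]]
tile face [441.12594952 139.50382079   7.19415848] [554.92524904 129.24646323   9.91801701]
white 483 [ 484.76205194 -103.3932037   171.52642482] [ 663.14064204   12.34960237 1381.3721777 ]
toplevel 4 ((484.7620544433594, 12.349602699279785), 9.999999747378752e-05) [ 484.76205194   12.34960237 1381.3721777 ]
(308, 185) [597.38283822 -42.5909916  254.33849344]
(320, 175) [619.52635755 -67.77029021 248.43079201]
(337, 157) [ 658.7757868  -103.3932037   245.42452244]
(332, 161) [649.68040631 -92.68042543 248.05644352]
(235, 173) [625.46678719 114.35705547 206.92991983]
(237, 186) [596.96246853 109.18358548 208.73091026]
(234, 160) [653.57501887 116.99984903 209.44045219]
pad side [10.46649019 20.38077297 27.72483486] ((473.1077880859375, 27.656814575195312), (102.37493896484375, 79.04570007324219), 26.835439682006836)
(256, 180) [598.31046565 -33.08840406 252.34814589]
(234, 168) [656.85898636 -90.66305862 240.06218169]
(235, 300) [632.14604926 152.4048714   50.789367  ]
(258, 245) [594.82771354  -3.08795663  74.16930621]
disp axis side [604.43497801 -46.13202386] 48 0.8355265910698718
```

View pics/crop.png

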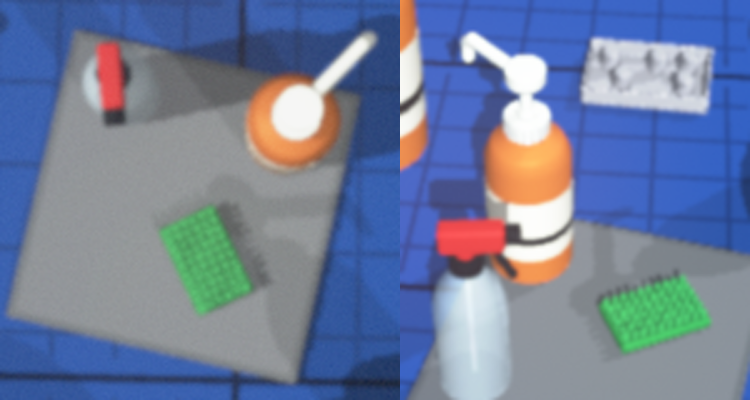

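The enlarged crop confirms it: the small orange dispenser on the tile, with its head at crop (297,113), and the pad with nubs up at (205,260). Next I'll grasp the pad across its width.

```bash
cat >> h.py <<'E'
def Rd(deg):
    a=np.radians(deg);y=np.array([np.cos(a),np.sin(a),0]);z=np.array([0,0,-1.])
    return np.c_[np.cross(y,z),y,z]
def st(m=''):
    s=sensors.read_state();print(m,'t%.2f'%s['t'],'p',np.round(s['eef_pos'],1),'F',np.round(s['force'],1),'g',round(float(s['grip_width']),1),'q',np.round(s['q'],2))
    return s
DISP=np.array([599,-45.]);AZ=np.radians(148);E=np.array([np.cos(AZ),np.sin(AZ)])
E
python3 - <<'E'
from h import *
print('tips',ctrl.tcp_to_tips)
print(px('top',[[597,-44,253]]))
pad=[472,33]
for a in(-63.6,116.4,-32,148): print(a,ctrl.solve_ik([*pad,60],Rd(a)))
a=-63.6 if ctrl.solve_ik([*pad,60],Rd(-63.6)) is not None else 116.4
s0=sensors.read_state();print(s0['eef_rot'])
ctrl.move_ptp([*pad,100],Rd(a)); st('above')
hit=ctrl.move_l([*pad,8+ctrl.tcp_to_tips-12],vel=40,threshold=4);print(hit);st('down')
grab('side','grasp.png')
E
```

```text
tips 25.0
[[308.63952732 185.25808578]]
-63.6 [-1.13403867e-01  2.61972308e-01  1.94113488e+00 -4.44089210e-16
  9.38485469e-01  9.96625537e-01]
116.4 [-1.13403867e-01  2.61972308e-01  1.94113488e+00 -4.44089210e-16
  9.38485469e-01 -2.14496712e+00]
-32 [-1.13403867e-01  2.61972308e-01  1.94113488e+00 -4.44089210e-16
  9.38485469e-01  4.45101493e-01]
148 [-1.13403867e-01  2.61972308e-01  1.94113488e+00 -4.44089210e-16
  9.38485469e-01 -2.69649116e+00]
[[-9.73720692e-01  2.27744079e-01 -8.05457190e-04]
 [ 2.27745267e-01  9.73718689e-01 -2.00194629e-03]
 [ 3.28357306e-04 -2.13277559e-03 -9.99997672e-01]]
above t2.41 p [472.2  33.6 100.2] F [ 0.6  0.5 -0.3] g 85.6 q [-0.11  0.19  1.92  0.    1.03  1.  ]
False
down t4.53 p [472.2  33.   21.2] F [ 0.2 -0.8 -0.3] g 85.3 q [-0.11  0.34  1.95 -0.    0.85  1.  ]
```

Run:
```python
from h import *
p=sensors.read_state()['eef_pos']
ctrl.move_l([p[0],p[1],29],vel=60)
ctrl.gripper_to(50,25);st('grip')
ctrl.move_l([p[0],p[1],45],vel=60);st('lift')
g=DISP+104*E
ctrl.move_l([*g,45],rot=Rd(-32),vel=80);st('at')
grab('side','g1.png')
hit=ctrl.move_l([*g,28.0],vel=30,threshold=4);print(hit);st('down')
ctrl.gripper_to(76);st('open')
ctrl.move_l([*g,110],vel=120);st('up')
# two-finger push from the near side, tool x radial
print(ctrl.solve_ik([*(DISP+150*E),110],Rd(58)),ctrl.solve_ik([*(DISP+150*E),110],Rd(-122)))
```

```text
grip t5.22 p [472.2  33.   29.2] F [-0.9  0.1  4. ] g 61.4 q [-0.11  0.32  1.95 -0.    0.87  1.  ]
lift t5.63 p [472.6  32.9  45.5] F [ 0.5 -0.6 -1.4] g 61.4 q [-0.11  0.29  1.95 -0.    0.91  1.  ]
at t6.34 p [509.   10.6  43.9] F [-1.5  1.5 -2.6] g 61.4 q [-0.15  0.36  1.86  0.    0.93  0.41]
True
down t6.64 p [508.1  11.1  41.7] F [-3.   1.4 -0.8] g 61.0 q [-0.15  0.36  1.86  0.    0.93  0.41]
open t6.94 p [506.6  11.5  40.9] F [-3.7  3.4 -0.8] g 76.2 q [-0.15  0.36  1.86  0.    0.93  0.41]
up t7.67 p [510.8  10.3 110.3] F [-4.   2.4  3.3] g 76.1 q [-0.15  0.25  1.82  0.    1.08  0.41]
[-1.10275058e-01  1.73013388e-01  1.91779319e+00 -4.44089210e-16
  1.05078607e+00 -1.12256602e+00] [-1.10275058e-01  1.73013388e-01  1.91779319e+00 -4.44089210e-16
  1.05078607e+00  2.01902663e+00]
```

View pics/g1.png

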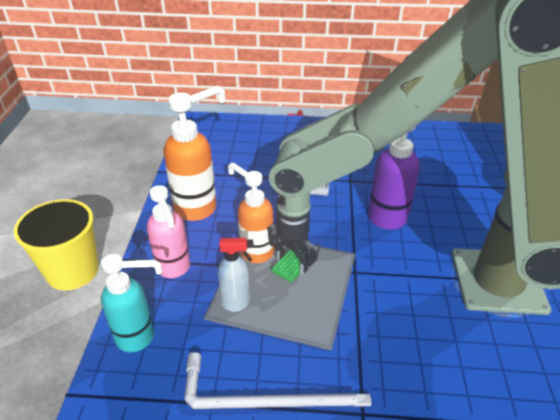

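The side view shows the pad carried next to the dispenser at (290,262). The guarded descent tripped early on motion transients, so the pad was let go about 12 mm up. I'll move clear and look.

Run:
```python
from h import *
ctrl.move_ptp([380,110,160],Rd(-32))
for n in('top','side'):
    p,d=grab(n);np.savez('pics/%s1.npz'%n,p=p,d=d)
    C=cloud(n,d);r=p.astype(int);roi=np.zeros(d.shape,bool);roi[140:310,185:350]=1
    g=roi&(r[...,1]>r[...,0]+40)&(r[...,1]>r[...,2]+40)&(d>0);X=C[g]
    print(n,np.percentile(X[:,2],[5,50,95]),cv2.minAreaRect(X[:,:2].astype(np.float32)))
    globals()[n]=p
I=cv2.resize(top[140:300,190:350],(400,400),interpolation=2);J=cv2.resize(side[150:310,205:345],(350,400),interpolation=2)
cv2.imwrite('pics/crop1.png',np.hstack([I,J])[:,:,::-1]);st()
```

```text
top [15.30338367 21.25099518 30.54408614] ((506.2429504394531, 12.750057220458984), (93.97940063476562, 60.08233642578125), 58.20465850830078)
side [14.50582402 21.04515802 27.81042289] ((504.8762512207031, 8.348098754882812), (112.06010437011719, 62.6276741027832), 58.3010368347168)
 t8.49 p [381.5 109.3 159.9] F [-0.2 -0.4 -0.4] g 76.2 q [ 0.06 -0.07  2.05 -0.    1.16  0.62]
```

View pics/crop1.png

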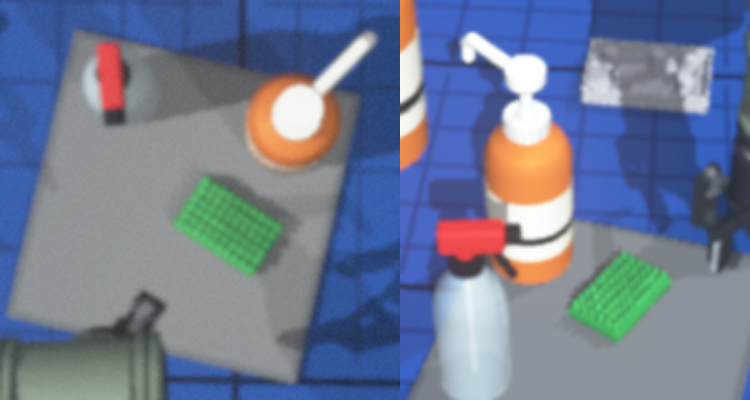

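The pad is flat at about (507,11), properly aligned at 58°, 107 mm from the axis. I'll push it in by 22 mm with two spread fingertips, then check.

```bash
sed -i 's/^DISP=np.array(\[599,-45.\])/DISP=np.array([598,-45.])/' h.py
python3 - <<'E'
from h import *
ctrl.gripper_to(45)
P=lambda r,z:[*(DISP+r*E),z]
ctrl.move_ptp(P(168,100),Rd(58));ctrl.move_l(P(168,34),vel=120);st('low')
ctrl.move_l(P(127,34),vel=50);st('pushed')
ctrl.move_l(P(150,34),vel=120);ctrl.move_l(P(170,150),vel=200)
ctrl.gripper_to(0)
ctrl.move_ptp([380,110,280],Rd(58))
for n in('top','side'):
    p,d=grab(n);np.savez('pics/%s2.npz'%n,p=p,d=d)
    C=cloud(n,d);r=p.astype(int);roi=np.zeros(d.shape,bool);roi[140:310,185:350]=1
    g=roi&(r[...,1]>r[...,0]+40)&(r[...,1]>r[...,2]+40)&(d>0);X=C[g]
    print(n,np.percentile(X[:,2],[5,50,95]),cv2.minAreaRect(X[:,:2].astype(np.float32)))
for u,v in[(308,185),(337,157),(400,80),(385,105),(284,85),(250,105)]:
    C=None
    z=np.load('pics/top2.npz');print((u,v),w('top',u,v,z['d'][v,u]))
st()
a=np.radians(-44)
for az in (-20,-60,-120,180,160): print(az,ctrl.solve_ik([*(DISP+62*np.array([np.cos(np.radians(az)),np.sin(np.radians(az))])),255],Rd(58)))
E
```

```text
low t11.12 p [456.   44.   34.3] F [-0.3  0.4 -0.1] g 45.0 q [-0.09  0.29  1.99 -0.    0.87 -1.11]
pushed t12.09 p [490.2  22.3  33.9] F [-0.1  0.7 -0.1] g 44.7 q [-0.13  0.34  1.91 -0.    0.89 -1.14]
top [14.9851672  20.94225973 30.84928853] ((526.5162353515625, 0.6419563293457031), (93.12213897705078, 59.66739273071289), 58.12888717651367)
side [12.46009239 20.51583621 27.72647483] ((527.4092407226562, -6.956703186035156), (112.86968231201172, 70.8584976196289), 58.46506881713867)
(308, 185) [[597.49700534 -42.64668655 253.19598509]]
(337, 157) [[ 658.25000062 -103.04348437  248.85681227]]
(400, 80) [[ 796.62842761 -214.21904603  348.61282119]]
(385, 105) [[ 773.68262111 -205.53745267  241.01730019]]
(284, 85) [[811.05094863  11.21763812 247.0233452 ]]
(250, 105) [[770.08110519  83.50634233 232.28963996]]
 t14.47 p [379.5 109.4 278. ] F [ 0.1  0.  -0.3] g -0.4 q [ 0.06 -0.21  1.92 -0.    1.44 -0.95]
-20 [-2.31604091e-01  3.84948584e-01  1.31653261e+00 -4.44089210e-16
  1.44011146e+00 -1.24389506e+00]
-60 [-2.91440119e-01  3.36796132e-01  1.38074044e+00 -4.44089210e-16
  1.42405608e+00 -1.30373108e+00]
-120 [-3.22678032e-01  2.08712502e-01  1.54166874e+00 -4.44089210e-16
  1.39121142e+00 -1.33496900e+00]
180 [-2.44709918e-01  1.29048513e-01  1.63419397e+00 -4.44089210e-16
  1.37835017e+00 -1.25700088e+00]
160 [-2.04293782e-01  1.34121516e-01  1.62847994e+00 -4.44089210e-16
  1.37899120e+00 -1.21658475e+00]
```

Pad now sits 83 mm from the bottle axis at azimuth 148°. Next I'll swing the spout clockwise from about −44° to 148° with the closed fingertips.

Run:
```python
from h import *
D=np.array([597.5,-44.])
P=lambda az,z,r=65:[*(D+r*np.array([np.cos(np.radians(az)),np.sin(np.radians(az))])),z]
ctrl.move_l([380,110,345],vel=250)
ctrl.move_ptp(P(12,345),Rd(58));ctrl.move_l(P(12,251),vel=150);st('in')
for az in np.r_[np.linspace(0,-180,13),-188,-192.5]:
    ctrl.move_l(P(az,251),vel=70 if az>-181 else 30)
    f=sensors.read_state()['force']
    if np.linalg.norm(f)>8: st('az%d'%az)
st('end')
ctrl.move_l(P(-165,251,70),vel=60)
ctrl.move_l(P(-165,345,70),vel=200)
ctrl.move_ptp([380,110,345],Rd(58))
for n in('top','side'):
    p,d=grab(n);np.savez('pics/%s3.npz'%n,p=p,d=d);globals()[n]=p
I=cv2.resize(top[140:300,190:350],(400,400),interpolation=2);J=cv2.resize(side[150:310,205:345],(350,400),interpolation=2)
cv2.imwrite('pics/crop3.png',np.hstack([I,J])[:,:,::-1]);st()
```

```text
in t16.85 p [661.6 -30.3 252.5] F [ 0.2 -0.2  0.4] g 0.0 q [-0.18  0.39  1.31  0.    1.43 -1.19]
end t22.66 p [534.  -29.7 251. ] F [ 0.4  0.7 -0.2] g 0.0 q [-0.22  0.13  1.65  0.    1.37 -1.23]
 t24.98 p [381.  109.2 344.8] F [0.1 0.4 0.2] g 0.1 q [ 0.06 -0.25  1.81 -0.    1.58 -0.95]
```

View pics/crop3.png

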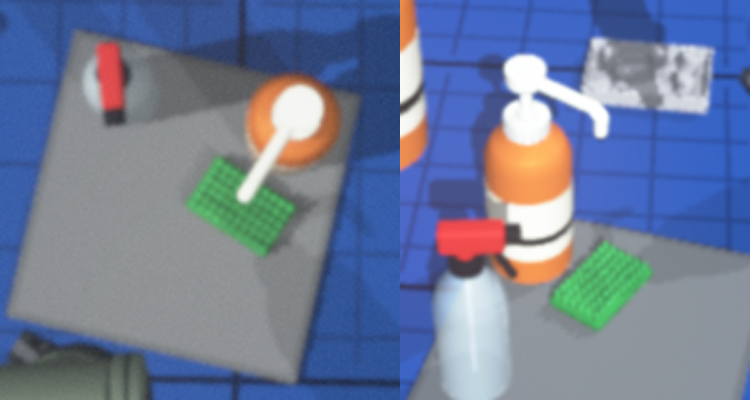

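The top crop shows the dispenser unmoved (head at (297,113)). The spout now points over the pad with its tip at (245,195), and the pad is centred near (241,205). Numbers next.

Run:
```python
from h import *
# ray-plane via depth search
def wz(n,u,v,z):
    a=w(n,u,v,500)[0];b=w(n,u,v,1500)[0];return a+(b-a)*(z-a[2])/(b[2]-a[2])
h=wz('top',190+.4*297.5-.0,140+.4*113,253);t=wz('top',190+.4*244,140+.4*197,244)
z=np.load('pics/top3.npz');p,d=z['p'].astype(int),z['d'];C=cloud('top',d)
m=np.zeros(d.shape,bool);m[175:225,275:330]=1
m&=(p.min(-1)>150)&(C[...,2]>225)&(C[...,2]<265)
X=C[m];r=np.hypot(*(X[:,:2]-h[:2]).T)
Y=X[r>28];v=(Y[:,:2]-h[:2]).mean(0)
az=np.degrees(np.arctan2(v[1],v[0]));print(h,t,'az',az,'rmax',r.max())
v/=np.hypot(*v);noz=h[:2]+85*v
g=np.zeros(d.shape,bool);g[180:260,250:330]=1
g&=(p[...,1]>p[...,0]+40)&(p[...,1]>p[...,2]+40)
G=C[g];R=cv2.minAreaRect(G[:,:2].astype(np.float32));print('pad',R,'nozzle',noz,'diff',noz-R[0])
# side check: head, nozzle at z 213
z=np.load('pics/side3.npz')
print('side nozzle', wz('side',205+600*.4,150+130*.4,213),'head',wz('side',205+525*.4,150+72*.4,253))
```

```text
[597.13569294 -44.75111154 253.        ] [526.48568744  -1.39472934 244.        ] az 147.20614650617 rmax 83.81552348621001
pad ((521.4036254882812, 3.546539306640625), (93.48201751708984, 71.55121612548828), 58.17763900756836) nozzle [525.68259247   1.28642135] diff [ 4.27896698 -2.26011796]
side nozzle [168.50505459 -34.44924684 213.        ] head [239.16837053 -63.39594583 253.        ]
```

Run:
```python
from h import *
def wz(n,u,v,z):
    a=w(n,u,v,500)[0];b=w(n,u,v,1500)[0];return a+(b-a)*(z-a[2])/(b[2]-a[2])
print('side nozzle', wz('side',205+200*.4,150+133*.4,213),'head',wz('side',205+125*.4,150+70*.4,253))
D=[597.2,-44.3]
ctrl.move_ptp([*D,345],Rd(58));ctrl.move_l([*D,292],vel=120);ctrl.hold(.5);st('above')
hit=ctrl.move_l([*D,265],vel=20,threshold=3.5);s=st('contact %s'%hit);z0=s['eef_pos'][2]
if hit:
    z=z0
    for i in range(30):
        z-=1.5
        h=ctrl.move_l([*D,z],vel=15,threshold=14)
        s=sensors.read_state();print(round(z,1),round(s['eef_pos'][2],1),np.round(s['force'],1),h)
        if s['force'][2]>19 or z0-z>26: break
    ctrl.hold(.2);st('bottom')
```

```text
side nozzle [530.1817569   -3.32638438 213.        ] head [601.22668051 -39.42185074 253.        ]
above t27.11 p [597.3 -44.4 292.2] F [-0.1  0.3  0. ] g -0.2 q [-0.22  0.23  1.44  0.    1.47 -1.23]
contact True t27.93 p [597.2 -44.2 276.8] F [-0.8  0.6  4.9] g 0.1 q [-0.22  0.24  1.46  0.    1.44 -1.23]
275.3 276.3 [-1.4  0.   6. ] False
273.8 275.0 [-1.2 -0.   6.1] False
272.3 273.6 [-2.3  0.2  6.8] False
270.8 272.2 [-2.1  0.5  6.2] False
269.3 270.8 [-2.   0.4  7.1] False
267.8 269.5 [-1.3 -0.4  7.4] False
266.3 268.1 [-1.9  1.2  7.8] False
264.8 266.7 [-1.5 -0.4  8.4] False
263.3 265.4 [-2.6  0.6  9.1] False
261.8 264.0 [-2.7  0.3  7.9] False
260.3 262.6 [-3.5  0.1  9.4] False
258.8 261.3 [-2.8 -0.5 10.7] False
257.3 259.9 [-2.9  0.5  9.8] False
255.8 258.5 [-3.2  0.3 10.1] False
254.3 258.1 [-4.2  0.2 13.5] False
252.8 258.1 [-4.1 -0.1 16.6] False
251.3 258.2 [-5.3  0.6 20.8] False
bottom t32.38 p [599.2 -44.6 258.1] F [-4.7  0.9 21.5] g 0.4 q [-0.22  0.26  1.48  0.    1.4  -1.23]
```

At 258.1 mm the head stopped moving while the force rose from 10 to 21 N, so it is on its stop. Now I'll release and check.

Run:
```python
from h import *
ctrl.move_l([597.2,-44.3,285],vel=60);st('rel')
ctrl.move_l([597.2,-44.3,350],vel=200);ctrl.move_ptp([380,110,345],Rd(58))
for n in('top','side'):
    p,d=grab(n);globals()[n]=p
    if n=='top':
        C=cloud(n,d);print('head z',np.median(C[182:188,305:312,2]))
        r=p.astype(int);g=np.zeros(d.shape,bool);g[180:260,250:330]=1
        g&=(r[...,1]>r[...,0]+40)&(r[...,1]>r[...,2]+40)&(C[...,2]<40)
        print(cv2.minAreaRect(C[g][:,:2].astype(np.float32)))
I=cv2.resize(top[140:300,190:350],(400,400),interpolation=2);J=cv2.resize(side[150:310,205:345],(350,400),interpolation=2)
cv2.imwrite('pics/crop4.png',np.hstack([I,J])[:,:,::-1]);st()
```

```text
rel t33.08 p [596.7 -44.2 283.8] F [-0.2 -0.3 -0.3] g 0.2 q [-0.22  0.24  1.45  0.    1.46 -1.23]
head z 252.85051055061365
((526.4524536132812, 0.507415771484375), (93.1941909790039, 59.69970703125), 58.03397750854492)
 t34.70 p [381.1 109.5 345. ] F [ 0.6 -0.7 -0.2] g -0.1 q [ 0.06 -0.25  1.81 -0.    1.58 -0.95]
```

View pics/crop4.png

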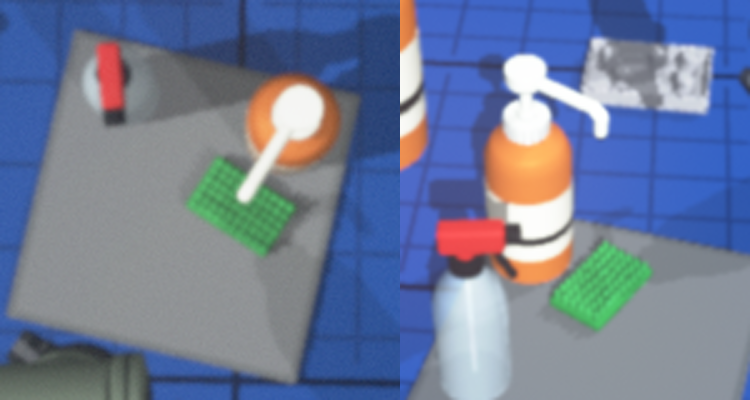

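The picture is unchanged: head back up at (297,113), spout tip (245,195) over the pad, and the pad, bottles and tray are in place. Handing in.

```bash
python3 -c "
from h import *
ctrl.finish_job()"
```

```text
the job is handed in; nothing more can be done
```

The job is done and handed in at about 35 s of the 58 s allowed. The green pad lies flat, nubs up, under the spout of the small orange dispenser on the tile. The pump has been pressed once and has sprung back up.

- **Pad:** I carried it across the tile, turned it to face the dispenser, and pushed it in with the fingertips. Its centre is at (526.5, 0.5).
- **Release:** the guarded lowering tripped early, so the pad dropped about 12 mm. It landed flat.
- **Spout:** I swung it clockwise to about 147°. From the top camera, the nozzle is at about (525.7, 1.3), roughly 1 mm from the middle of the pad. The side camera put it about 5 mm off, which is within what I could read from that picture.
- **Pump:** the head went down about 19–20 mm until it stopped moving while the force rose to 21 N. The top was back at 252.9 mm after release, its height before pressing.
- **Everything else:** in the last picture the dispenser, spray bottle and nut tray were where they started. The arm stayed clear of the spanner, but it was outside that last crop, so I did not check it again. The arm was touching nothing at the end.

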